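Pack the magnet tile and hold the toast tongs closed for their sleeve

TASK

Finish packing this mug gift set: lay the loose oblong ceramic magnet tile gently into its pocket in the plywood tray, flat, square and fully down, and let go of it. Then pick up the sprung bamboo toast tongs, squeeze them just to the width marked by their cut-out in the tray (arms parallel, tips 16 mm apart), and hold them steady at that gap, level, lined up with the cut-out the way they will lie in it and about 4 cm above the tray, so that I can slip the card sleeve over the tips. Finish while still holding them like that; do not let go, and leave everything else on the table where it is.

Things in the scene. Friction and masses are not known exactly. Their poses are not given: they have to be found in the camera images.
- tray: Gift tray, 250 x 240 mm, 10 mm high, fixed: a 4 mm base board under a 6 mm plywood sheet with cut-outs. Origin: centre of its underside; x along its 250 mm sides, y along its 240 mm sides, z up. Cut-outs: oblong tile pocket (point pocket), closed-tongs outline (point cutout) and a round mug hole 90 mm wide at (-65, -47.5) mm.
- pocket (a point): Centre of the FLOOR of the tile pocket, in the tray at (65, -50, 4) mm; axes as the tray's. Pocket 67 mm along tray x, 51 mm along tray y, 6 mm deep, with thumb notches 38 mm wide and 26 mm deep in the middle of both long sides (tray +y and -y) down to the same floor, so fingers can hold the tile across its 48 mm width while lowering it in.
- cutout (a point): Centre of the closed-tongs cut-out, in the tray at (0, 70, 10) mm, level with its top face; axes as the tray's. It is the plan of the squeezed tongs with 1.5 mm play: 206 x 29 mm, a window for the butt at tray -x and two parallel 8 mm slots for the arms running to tray +x, a 13 mm tongue between them. It marks the arms parallel, 16 mm apart.
- tile: White ceramic magnet tile, flat oblong block 64 (x) x 48 (y) x 10 (z) mm, about 75 g, lying flat on the table. Origin: centre of its underside. Same either way round.
- tongs: Sprung bamboo toast tongs, 200 mm long, 22 mm high, about 60 g, lying on the edges of their two flat arms, each 5 mm thick and 22 mm high. Origin: centre of the underside, mid-length; x from the butt block (-100 mm) to the tips (+100 mm), z up. At rest the arms splay 0.10 rad each: outer faces 40 mm apart at the origin, 44 mm at x = 20 mm. Squeezed parallel: 26 mm over the outer faces all along.
- tip_l (a point): Tip of the left arm (tongs +y): end of the arm's inner face, mid height. Tip gap = distance from tip_l to tip_r: 50 mm at rest, 16 mm at the mark (arms parallel), about 1 mm squeezed to the end stop. Each arm swings level about a point at tongs x = -70 mm, y = + or - 8 mm, 170 mm from its tip.
- tip_r (a point): Tip of the right arm (tongs -y): end of its inner face, mid height. The spring pushes the arms apart with about 3 N at rest and 8 N at the mark, felt at tongs x = 20 mm; there the tip gap changes about 1.9 mm per mm of squeeze. Centre of mass of the tongs: about 18 mm buttwards of the origin.
- mug: White mug, 82 mm wide, 95 mm tall, with handle, standing in the tray's round hole; bystander. Origin: centre of its underside.
- disc: Round white ceramic magnet, 54 mm across, 10 mm high, lying flat; bystander. Origin: centre of its underside.
- tape: Roll of brown tape lying flat, 80 mm across, 19 mm high, 60 mm hole; bystander.
- sleeve: Kraft card sleeve, an open oblong tube 70 x 33 x 28 mm lying on the table; bystander.
- pen: Yellow marker pen with black cap, 148 mm long, 17 mm thick, lying on the table; bystander.

How it is judged:
By the outcome, as a careful person would: the job done as asked, in the order asked, and still so for the second after the job is handed in, while the arm keeps its last pose, push and grip.
It also fails if it takes over 58 s, if anything falls off the work surface, if the arm or the gripper's body presses on something with over 40 N, if the wrist force passes 120 N, or if a joint passes its speed limit or range.

ROBOT

A 7-joint arm with a two-finger parallel gripper is mounted at the origin on the work surface. World frame = base frame: x ahead of the robot, y to its left, z up, the work surface at z = 0. Lengths are in m, angles in rad, forces in N, time in s.
With the tool pointing down it reaches from about 0.4 to 0.85 m from the base axis. Payload 4.5 kg.
Tool frame: the origin (TCP) lies between the finger pads; the fingertips stand 14 mm ahead of it and the grasp point (between the pads) lies 5 mm behind it; x points along the fingers, z is the direction in which the jaws open and shut, and the axes are right-handed (so a half turn about x gives the same grasp; the last joint's range is limited). The gripper opens to 88 mm and grips with 3 to 60 N. Pads are 18 mm wide; open, the fingers measure 123 mm over their backs; the gripper's body (75 mm by 187 mm) begins 45 mm behind the grasp point.
Start: joints at [-1.271, 0.689, -0.195, 1.565, 0.157, 0.902, -0.215], TCP at [0.164, 0.603, 0.253] pointing down, gripper open.
Joint ranges: [-3.01, 3.01], [-0.46, 2.08], [-1.47, 1.51], [0.13, 2.56], [-1, 4.14], [0.04, 2.09], [-2.66, 2.66]. Speed limits (rad/s): [2.57, 2.57, 3.14, 3.14, 3.14, 3.14, 3.14].

INTERFACE

Orientations are given as a unit quaternion [x, y, z, w].
In Python, from plant import r, cams gives the robot as it stands.
- The arm moves only by the tool apply_moves, never from a script. Its arguments are lists of equal length, an entry for each row: "travel": the shift along the world's x, y, z in cm, a list of three; "roll": the turn about the world's z in degrees; "gripper": the finger opening in cm, from 0 to 8.81. In form: {"travel": [[x, y, z], ...], "roll": [roll, ...], "gripper": [gripper, ...]}. A call has exactly 8 rows; each row is the pose to reach, as a shift and turn from the pose commanded when the call began; what a row does not reach only later rows make up. A row lasts 1/12 s, in which the tool goes at most 41.7 mm and 7.16 degrees, less where a joint would pass 70% of its speed; a pose out of reach is approached as far as the arm can. A call with a gripper value outside its range is refused whole. The fingers move at their own pace and stop on an object; "newtons" is the grip in N (left out, the last holds). Time passes only in rows, so rows that repeat a pose let the fingers close, or fill a call up. It gives the time, the measured TCP pose, the force and the opening at its end, in the units of the state.
- r.get_state(): the state, without advancing time (a new reading comes with each control period).
- cams.snapshot(name): name is "side" or "top"; returns a dict with "image" (480x640x3 uint8, red, green, blue), "fx", "fy", "cx", "cy" (pixels), "R" (3x3) and "t" (3): a world point X has camera coordinates R X + t. Camera axes: x right, y down, z forward; pixel columns grow to the right and rows downward; lengths in m; the calibration is good to about 2 mm. A picture is of the moment at which its call begins. There is no depth.
- r.finish_job(): hands the job in, once; it reports no verdict.
The state is a dict: "clock": time; "q": joint angles; "qd": joint speeds; "joint_torque": joint torques, N m; "tool_pos": TCP position; "eef_rot": TCP orientation; "contact_force": force on the tool from outside, world axes, zero at the start; "moment": the same for the moment, N m; "opening": opening from 0.0 (shut) to 1.0 (fully open).
Only numpy, scipy, OpenCV 4.12 (cv2) and the standard library are available. Lean on these libraries where they do the work, as an engineer would, in place of code of your own. Each camera call takes 0.05 s, during which the arm holds its last target. There are 200 camera calls.

## Working session

There is one attempt and no reset: what is moved stays moved. The work goes in short steps, Python scripts to look and compute and a tool call to move; the robot and the scene stay as the last step left them, time stands still between calls to the robot, and variables do not carry over. Pictures are saved under pics/ and viewed, about 8 in all and at most 12, crops included, and the job is handed in when it is done.

Besides the shell and the picture viewer there is one more tool, called after ">>>" as name([rows], argument=value, ...), one row to a line, values as JSON. apply_moves: Moves the arm, as the interface text tells. Its arguments: {"type":"object","properties":{"travel":{"type":"array","items":{"type":"array","items":{"type":"number"}}},"roll":{"type":"array","items":{"type":"number"}},"gripper":{"type":"array","items":{"type":"number"}},"newtons":{"type":"number"}},"required":["travel","roll","gripper"]}

```bash
mkdir -p pics; ls; cat > h.py <<'E'
import numpy as np, cv2
from plant import r, cams
def ray(s,uv,z):
    uv=np.atleast_2d(np.asarray(uv,float)); R=np.array(s["R"]);t=np.array(s["t"])
    d=np.c_[(uv[:,0]-s["cx"])/s["fx"],(uv[:,1]-s["cy"])/s["fy"],np.ones(len(uv))]@R
    c=-R.T@t
    return c+d*((z-c[2])/d[:,2])[:,None]
def proj(s,X):
    X=np.atleast_2d(X)@np.array(s["R"]).T+np.array(s["t"])
    return np.c_[s["fx"]*X[:,0]/X[:,2]+s["cx"],s["fy"]*X[:,1]/X[:,2]+s["cy"]]
def snap(n,f):
    s=cams.snapshot(n); cv2.imwrite(f"pics/{f}.png",s["image"][:,:,::-1]); return s
E
python3 - <<'E'
from h import *
for n in("top","side"):
    s=snap(n,n+"0"); R=np.array(s["R"]); print(n,s["fx"],s["cx"],s["cy"],(-R.T@np.array(s["t"])).round(3),R.round(2).tolist())
print(r.get_state())
E
```

```text
pics
top 502.9053546030124 322.05664511995315 241.51558394522513 [0.384 0.025 1.303] [[-0.03, -1.0, -0.02], [-0.99, 0.03, -0.14], [0.14, 0.02, -0.99]]
side 619.0438207922306 313.20733516388435 233.05938586961523 [-0.089 -0.731  1.19 ] [[0.75, -0.66, 0.0], [-0.49, -0.56, -0.67], [0.44, 0.5, -0.75]]
{'clock': 0.1, 'q': array([-1.27121328,  0.68990681, -0.19453749,  1.56621776,  0.15727398,
        0.90253369, -0.2150887 ]), 'qd': array([ 0.00071541, -0.00146974, -0.00039689, -0.00212231,  0.0009907 ,
        0.00076596, -0.000107  ]), 'joint_torque': array([-2.61799971e-03, -5.28487587e+01, -1.27116613e+00, -1.53834844e+01,
       -5.25231916e-02,  1.97783338e-03,  5.09023880e-05]), 'tool_pos': array([0.16404889, 0.60251872, 0.25199242]), 'eef_rot': array([-0.42974991,  0.56227392,  0.42897814,  0.56137403]), 'contact_force': array([ 0.34695174, -0.26996769,  0.17656593]), 'moment': array([0.03660974, 0.02677862, 0.02495219]), 'opening': 1.0003129453170998}
```

View pics/top0.png

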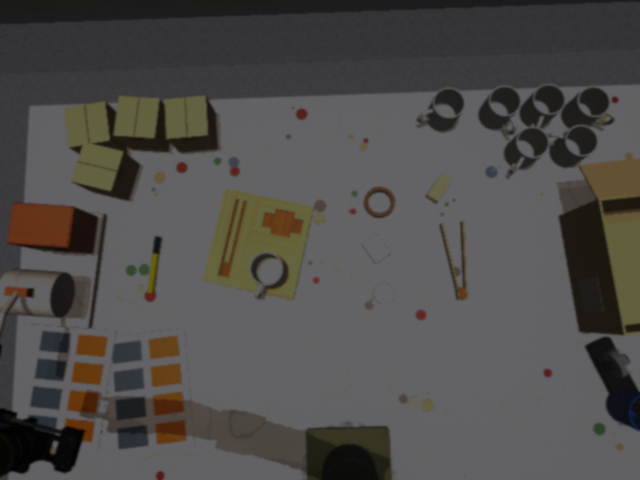

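View pics/side0.png

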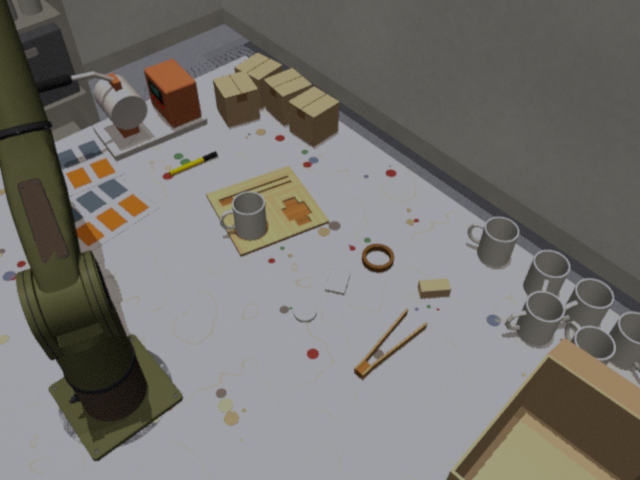

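The top view shows the tray with corners at about (226,190), (313,206), (296,298) and (205,281). Its orange pocket is near (283,223), and the slots run from (225,272) to (240,200). The tile is at (376,248). The tongs have their butt at (462,294) and tips at (442,224) and (463,223). In the side view the tile is at (338,281), the tongs' butt at (361,369) and the pocket at (297,210).

```bash
python3 - <<'E'
import cv2,numpy as np
t=cv2.imread('pics/top0.png');s=cv2.imread('pics/side0.png')
def crop(im,x,y,w,h,W,H,eq=False):
    c=im[y:y+h,x:x+w].astype(float)
    if eq: lo,hi=np.percentile(c,1),np.percentile(c,99.5); c=(c-lo)/(hi-lo)*255
    else: c=c*1.8
    return cv2.resize(np.clip(c,0,255).astype(np.uint8),(W,H),interpolation=cv2.INTER_CUBIC)
a=np.hstack([crop(t,355,230,50,38,400,300,True),crop(s,315,262,50,38,400,300,True)])
b=np.hstack([crop(t,200,185,120,90+30,400,300),crop(s,200,160,140,105,400,300)])
cv2.imwrite('pics/c1.png',np.vstack([a,b]))
hsv=cv2.cvtColor(t,cv2.COLOR_BGR2HSV);hs=cv2.cvtColor(s,cv2.COLOR_BGR2HSV)
for n,im,pts in(('top',hsv,[(220,250),(283,223),(260,215),(340,300),(376,248),(462,294),(452,262),(464,250)]),('side',hs,[(297,210),(230,190),(250,260),(338,281),(361,369),(390,350),(390,333)])):
    print(n,[(p,im[p[1],p[0]].tolist()) for p in pts])
E
```

```text
top [((220, 250), [27, 110, 100]), ((283, 223), [14, 192, 101]), ((260, 215), [29, 107, 100]), ((340, 300), [128, 10, 103]), ((376, 248), [110, 8, 102]), ((462, 294), [12, 188, 95]), ((452, 262), [19, 56, 95]), ((464, 250), [20, 95, 91])]
side [((297, 210), [16, 175, 153]), ((230, 190), [29, 77, 159]), ((250, 260), [120, 6, 163]), ((338, 281), [116, 11, 165]), ((361, 369), [15, 179, 144]), ((390, 350), [15, 79, 158]), ((390, 333), [12, 27, 95])]
```

View pics/c1.png

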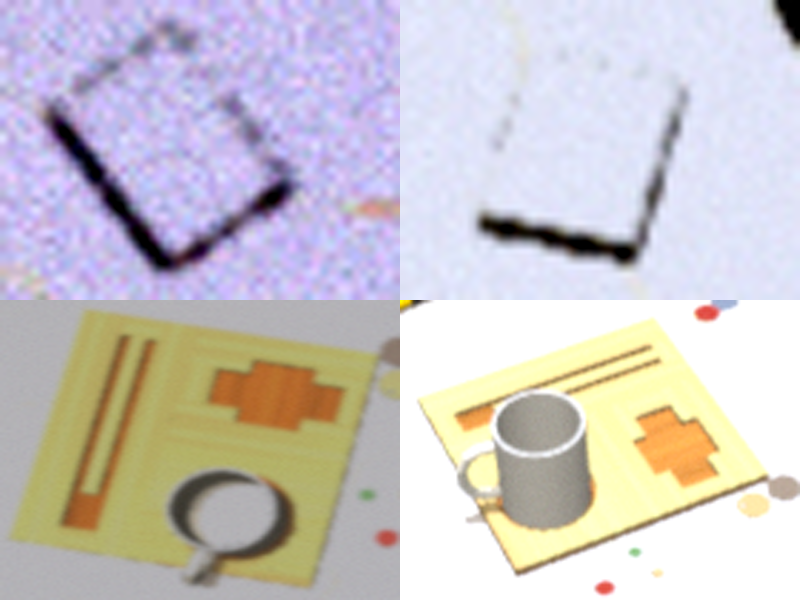

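The crop shows the tile's corners. In the top view they are at about (361.3,243.7), (375.6,263), (391.3,252.8) and (376.5,233). In the side view they are at about (325,289), (344,294.5), (350.6,273) and (331,268). The tray, pocket and slots are clear in both views.

```bash
cat >> h.py <<'E'
def tri(sa,a,sb,b):
    P=[np.array([[s["fx"],0,s["cx"]],[0,s["fy"],s["cy"]],[0,0,1]])@np.c_[np.array(s["R"]),np.array(s["t"])] for s in(sa,sb)]
    X=cv2.triangulatePoints(P[0],P[1],np.array(a,float).reshape(-1,2).T,np.array(b,float).reshape(-1,2).T); return (X[:3]/X[3]).T
def comp(s,lo,hi,box,n=1):
    x,y,w,h=box; m=np.zeros((480,640),np.uint8)
    m[y:y+h,x:x+w]=cv2.inRange(cv2.cvtColor(s["image"],cv2.COLOR_RGB2HSV),lo,hi)[y:y+h,x:x+w]
    k,l,st,c=cv2.connectedComponentsWithStats(m)
    return [(l==i).astype(np.uint8) for i in sorted(range(1,k),key=lambda i:-st[i,4])[:n]]
def cont(m): return max(cv2.findContours(m,cv2.RETR_EXTERNAL,cv2.CHAIN_APPROX_NONE)[0],key=cv2.contourArea)
def cen(m): q=cv2.moments(m,True); return np.array([q["m10"],q["m01"]])/q["m00"]
E
python3 - <<'E'
from h import *
np.set_printoptions(precision=4,suppress=True)
T=cams.snapshot("top");S=cams.snapshot("side")
tt=[(361.3,243.7),(375.6,263),(391.3,252.8),(376.5,233)];ss=[(331.,268.3),(325,289),(344,294.5),(350.6,273.3)]
wt=ray(T,tt,.01);ws=ray(S,ss,.01);print("tile top",wt,"\nside",ws, wt.mean(0),ws.mean(0))
print("top sides",np.linalg.norm(wt-np.roll(wt,-1,0),axis=1),"side",np.linalg.norm(ws-np.roll(ws,-1,0),axis=1))
c=[cen(comp(T,(8,140,40),(22,255,255),(255,195,60,45))[0]),cen(comp(S,(8,120,60),(24,255,255),(270,185,60,50))[0])]
print("pocket",c,tri(T,c[0],S,c[1]),ray(T,c[0],.004),ray(S,c[1],.004))
# tray corners
for s,box,lo in((T,(195,180,125,125),(22,60,60)),(S,(200,160,140,95),(23,45,90))):
    m=comp(s,lo,(35,255,255),box)[0]; h=cv2.convexHull(cont(m))
    q=cv2.approxPolyDP(h,5,True)[:,0]; w=ray(s,q,.01); print("tray",q.tolist(),w[:,:2], np.linalg.norm(w-np.roll(w,-1,0),axis=1))
# tongs: butt and arms
for s,box in((T,(430,210,50,95)),(S,(345,300,90,85))):
    bt=comp(s,(8,150,40),(17,255,255),box)[0]; q=cv2.minAreaRect(cont(bt)); print("butt",q, ray(s,q[0],.011))
    m=comp(s,(8,40,40),(30,255,255),box)[0]; h=cv2.approxPolyDP(cv2.convexHull(cont(m)),2,True)[:,0]; print("tongs",h.tolist(),ray(s,h,.022)[:,:2].tolist())
E
```

```text
tile top [[ 0.557  -0.0538  0.01  ]
 [ 0.5058 -0.0886  0.01  ]
 [ 0.531  -0.1302  0.01  ]
 [ 0.5839 -0.0942  0.01  ]] 
side [[ 0.5613 -0.0518  0.01  ]
 [ 0.5086 -0.0888  0.01  ]
 [ 0.5316 -0.13    0.01  ]
 [ 0.5867 -0.0943  0.01  ]] [ 0.5444 -0.0917  0.01  ] [ 0.5471 -0.0912  0.01  ]
top sides [0.062  0.0486 0.0639 0.0486] side [0.0644 0.0472 0.0657 0.0495]
pocket [array([282.3521, 223.128 ]), array([296.1775, 211.2099])] [[0.6181 0.1491 0.0135]] [[0.6185 0.1508 0.004 ]] [[0.6247 0.1557 0.004 ]]
tray [[226, 189], [313, 207], [292, 299], [203, 279]] [[0.7138 0.2982]
 [0.6579 0.069 ]
 [0.4196 0.1287]
 [0.4773 0.358 ]] [0.2359 0.2457 0.2364 0.2439]
tray [[288, 166], [328, 220], [243, 252], [207, 194]] [[0.7177 0.3022]
 [0.6633 0.0725]
 [0.4309 0.1304]
 [0.4804 0.3593]] [0.2361 0.2395 0.2342 0.244 ]
butt ((462.0, 293.0), (10.0, 6.0), 90.0) [[ 0.4228 -0.3046  0.011 ]]
tongs [[463, 221], [468, 297], [458, 299], [440, 225]] [[0.6064588462037539, -0.31636528679715425], [0.41200106987373664, -0.31612984254961196], [0.407693213161542, -0.2907729507911786], [0.5978506518977602, -0.25690317785531175]]
butt ((361.959716796875, 367.7718505859375), (7.864626884460449, 15.729253768920898), 34.99201965332031) [[ 0.4284 -0.2971  0.011 ]]
tongs [[426, 323], [423, 330], [363, 378], [354, 372], [354, 368], [405, 309]] [[0.6102127793310556, -0.3143753974007856], [0.5913758323698641, -0.3224402263907395], [0.4084510153685547, -0.31990560652741], [0.40392550611534705, -0.2973612501388862], [0.410457920692413, -0.29049753130469025], [0.602457831930954, -0.2573552750037999]]
```

>>> apply_moves([
  [1.7,-3.1,0],
  [3.4,-6.2,0],
  [5.1,-9.3,0],
  [6.8,-12.4,0],
  [8.5,-15.5,0],
  [10.2,-18.6,0],
  [11.9,-21.7,0],
  [13.6,-24.8,0],
], roll=[3,6,9,12,15,18,21,24], gripper=[8.8,8.8,8.8,8.8,8.8,8.8,8.8,8.8])

```text
clock: 0.87
tool_pos: [0.3007, 0.3535, 0.2528]
eef_rot: [0.537, -0.46, -0.537, -0.46]
contact_force: [1.5, -0.3, 0.2]
opening: 0.998
```

>>> apply_moves([
  [1.7,-3.1,0],
  [3.4,-6.2,0],
  [5.1,-9.3,0],
  [6.8,-12.4,0],
  [8.5,-15.5,0],
  [10.2,-18.6,0],
  [11.9,-21.7,0],
  [13.6,-24.8,0],
], roll=[3.2,6.4,9.6,12.8,16,19.2,22.4,25.5], gripper=[8.8,8.8,8.8,8.8,8.8,8.8,8.8,8.8])

```text
clock: 1.53
tool_pos: [0.4368, 0.1053, 0.2528]
eef_rot: [0.626, -0.33, -0.626, -0.33]
contact_force: [0.4, 0.8, 0.8]
opening: 0.998
```

>>> apply_moves([
  [1.7,-3.1,-1],
  [3.4,-6.2,-3],
  [5.1,-9.3,-5],
  [6.8,-12.4,-7],
  [8.5,-15.5,-9],
  [10.5,-18.5,-11],
  [11,-19.8,-12.6],
  [11,-19.8,-12.6],
], roll=[0,0,0,0,0,0,0,0], gripper=[8.8,8.8,8.8,8.8,8.8,8.8,8.8,8.8])

```text
clock: 2.2
tool_pos: [0.5454, -0.0962, 0.1233]
eef_rot: [-0.623, 0.334, 0.625, 0.331]
contact_force: [-0.8, -0.8, -0.1]
opening: 0.996
```

```bash
cat >> h.py <<'E'
from scipy.spatial.transform import Rotation as Ro
def st():
    s=r.get_state(); R=Ro.from_quat(s["eef_rot"]).as_matrix(); j=np.degrees(np.arctan2(R[1,2],R[0,2]))%180
    print("t %.2f"%s["clock"],"tcp",s["tool_pos"].round(4),"jaw %.1f"%j,"down",R[:,0].round(3),"F",s["contact_force"].round(1),"M",s["moment"].round(2),"open_mm %.2f"%(s["opening"]*88.1),"q7 %.2f"%s["q"][6]); return s
def pair(f,T,bt,S,bs,g=1.8):
    o=[]
    for s,(x,y,w,h) in((T,bt),(S,bs)):
        o.append(cv2.resize(np.clip(s["image"][y:y+h,x:x+w,::-1]*g,0,255).astype(np.uint8),(400,int(400*h/w)),interpolation=cv2.INTER_CUBIC))
    H=max(i.shape[0] for i in o); o=[cv2.copyMakeBorder(i,0,H-i.shape[0],0,0,cv2.BORDER_CONSTANT) for i in o]
    cv2.imwrite(f"pics/{f}.png",np.hstack(o))
E
python3 - <<'E'
from h import *
T=cams.snapshot("top");S=cams.snapshot("side"); s=st()
R=Ro.from_quat(s["eef_rot"]).as_matrix();p=s["tool_pos"]
for k in(1,-1):
  X=p+R@np.array([.014,0,k*.044]); print(proj(T,X),proj(S,X))
pair("c2",T,(320,190,120,120),S,(270,200,130,130),1.5)
E
```

```text
t 2.30 tcp [ 0.5456 -0.0906  0.1263] jaw 124.2 down [-0.002  0.001 -1.   ] F [ 0.  -0.5  0.8] M [0.12 0.06 0.02] open_mm 87.86 q7 1.70
[[364.45415358 253.01181227]] [[319.53271784 250.06690247]]
[[394.10227971 231.56851117]] [[357.33711132 257.68951815]]
```

View pics/c2.png

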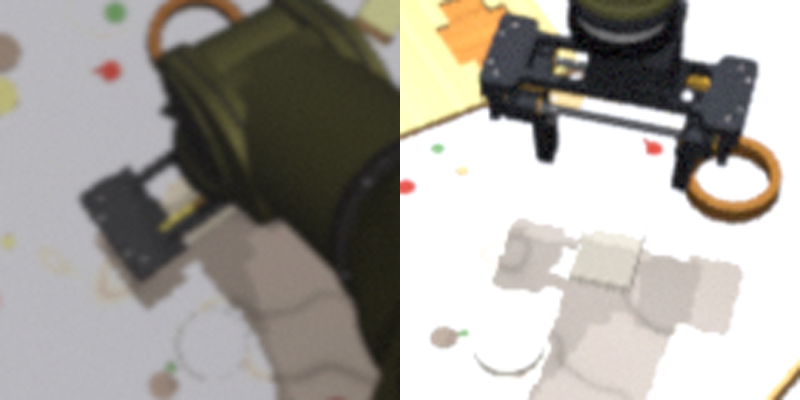

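The side view shows the jaws straddling the tile, which is at about (338,283), in line with its short axis. Descending now.

>>> apply_moves([
  [0,-0.1,-3],
  [0,-0.1,-6],
  [0,-0.1,-8],
  [0,-0.1,-9.5],
  [0,-0.1,-10.4],
  [0,-0.1,-11],
  [0,-0.1,-11],
  [0,-0.1,-11],
], roll=[0,0,0,0,0,0,0,0], gripper=[8.8,8.8,8.8,8.8,8.8,8.8,8.8,8.8])

```text
clock: 2.97
tool_pos: [0.5467, -0.0912, 0.0177]
eef_rot: [0.626, -0.33, -0.625, -0.331]
contact_force: [-0.0, 0.0, 0.7]
opening: 1.001
```

>>> apply_moves([
  [0,0,0],
  [0,0,0],
  [0,0,0],
  [0,0,0],
  [0,0,0],
  [0,0,0],
  [0,0,0],
  [0,0,0],
], roll=[0,0,0,0,0,0,0,0], gripper=[7,6,5.4,5,4.6,4.4,4.4,4.4], newtons=12)

```text
clock: 3.63
tool_pos: [0.5461, -0.0919, 0.0168]
eef_rot: [-0.625, 0.33, 0.625, 0.33]
contact_force: [0.2, 0.0, 1.4]
opening: 0.543
```

```bash
python3 -c "
from h import *; st()"
```

```text
t 3.63 tcp [ 0.5461 -0.0919  0.0168] jaw 124.3 down [-0.  0. -1.] F [0.2 0.  1.4] M [ 0.11  0.11 -0.02] open_mm 47.88 q7 1.59
```

>>> apply_moves([
  [0,0,1],
  [0,0,3],
  [0,0,5],
  [0,0,7],
  [0,2,8],
  [0.5,4,8],
  [1,6,8],
  [1.5,8,8],
], roll=[0,0,0,0,-3,-6,-9,-12], gripper=[4.4,4.4,4.4,4.4,4.4,4.4,4.4,4.4])

```text
clock: 4.3
tool_pos: [0.5614, -0.0113, 0.0978]
eef_rot: [0.587, -0.395, -0.586, -0.395]
contact_force: [0.4, 0.2, -0.8]
opening: 0.54
```

>>> apply_moves([
  [0.9,2.7,0],
  [1.8,5.4,0],
  [2.7,8.1,0],
  [3.6,10.8,0],
  [4.5,13.5,0],
  [5.4,15.2,0],
  [6,16.2,0],
  [6,16.2,0],
], roll=[-5,-10,-15,-20,-25,-30,-35,-36.2], gripper=[4.4,4.4,4.4,4.4,4.4,4.4,4.4,4.4])

```text
clock: 4.97
tool_pos: [0.6219, 0.1547, 0.0974]
eef_rot: [-0.435, 0.555, 0.437, 0.558]
contact_force: [1.5, 0.8, -0.2]
opening: 0.542
```

```bash
python3 - <<'E'
from h import *
T=cams.snapshot("top");S=cams.snapshot("side"); s=st(); s=st()
R=Ro.from_quat(s["eef_rot"]).as_matrix();p=s["tool_pos"]
for n,c in(("T",T),("S",S)):
  print(n,[proj(c,p+R@np.array([d,a*.032,b*.024])).round(1).tolist() for d in(.0055,.0155) for a,b in((1,1),(1,-1),(-1,-1),(-1,1))])
pair("c3",T,(230,180,100,100),S,(240,150,100,100),1.5)
E
```

```text
t 5.07 tcp [0.6206 0.1497 0.0969] jaw 76.2 down [-0.001 -0.001 -1.   ] F [-0.3  0.6 -0.7] M [0.01 0.02 0.01] open_mm 47.84 q7 0.83
t 5.07 tcp [0.6206 0.1497 0.0969] jaw 76.2 down [-0.001 -0.001 -1.   ] F [-0.3  0.6 -0.7] M [0.01 0.02 0.01] open_mm 47.84 q7 0.83
T [[[266.8, 226.6]], [[285.9, 230.7]], [[291.6, 205.6]], [[272.7, 201.6]], [[267.3, 227.3]], [[286.2, 231.3]], [[292.0, 206.4]], [[273.2, 202.5]]]
S [[[280.3, 187.6]], [[288.5, 199.5]], [[311.3, 191.3]], [[302.8, 179.7]], [[280.5, 190.4]], [[288.6, 202.3]], [[311.3, 194.1]], [[302.8, 182.5]]]
```

View pics/c3.png

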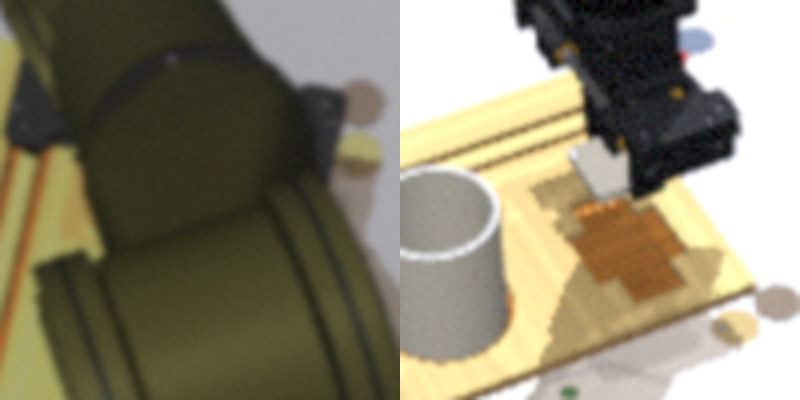

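The side view shows the tile held level, with its free end at about (283,188) to (291,199). The pocket is below it at about (296,211). Measuring that end numerically.

```bash
python3 - <<'E'
from h import *
np.set_printoptions(precision=4,suppress=True)
S=cams.snapshot("side")
hsv=cv2.cvtColor(S["image"],cv2.COLOR_RGB2HSV)
print("S\n",hsv[184:204,276:302,1]);print("V\n",hsv[184:204,276:302,2])
m=comp(S,(0,0,110),(180,40,200),(276,180,30,26))[0]
q=cv2.approxPolyDP(cont(m),1,True)[:,0];print(q.tolist(),m.sum())
o=comp(S,(8,120,60),(24,255,255),(270,185,60,50))[0];q=cv2.approxPolyDP(cont(o),1.2,True)[:,0];print(q.tolist());print(ray(S,q,.01)[:,:2])
E
```

```text
S
 [[ 90  93  98 105 109 114 121 112  99 100 101  87  46  20  45  64  16  75
   70 134  44  44  58  31  14  12]
 [ 98 110 117 131 110 100 103  98  89  89  82  60  25  22  21   7  89  45
  156 166 143  29  38  27  49  34]
 [116 113 108 105  99  87  86  80  68  62  51  36  19  18  19  21  16  49
  170 165 133   9  78  62  66  51]
 [101  99  94  91  89  77  49  23  35  22  24  21  21  19  21  22  17  18
  125 163 117  38  57  28  70  26]
 [ 86  87  87  86  83  68  21   2  18  19  23  19  19  21  19  22  20  13
   22  47  53  24  10  35  51  49]
 [ 85  86  78  79  79  73  39   4  17  19  21  15  19  21  21  19  20  21
   23  15  19  22  31  71  75  23]
 [ 80  78  79  83  85  86  75  24  24  21  21  17  21  17  19  19  21  19
   18  21  23  19  29  51  64  34]
 [ 81  85  87  92  95  98  94  52  24  21  19  19  19  21  19  21  17  21
   21  21  20  19  22  80  48  78]
 [ 89  97  95  94 100  99  96  81  35  22  21  21  21  19  21  19  23  21
   21  21  23  19  46 128  89  97]
 [ 95  98  99  99 101 102 102  99  67  26  22  21  25  23  21  21  23  24
   23  19  20  20  23  27  57  41]
 [ 98  
[... 3052 characters left out ...]
45 133 132 130 122 114 108 100 102 108 121 129 125 124 122 122 102  98
  102 102  99  90  96 100 103  96]
 [163 151 152 152 139 118 110 113 121 131 145 141 125 103  97  98  92  92
   91  99 101  99  96  98  98 102]]
[[282, 188], [290, 199], [296, 197], [296, 190], [293, 190], [288, 185]] 131
[[283, 201], [285, 207], [282, 210], [288, 220], [294, 219], [298, 225], [310, 221], [307, 216], [310, 211], [303, 202], [299, 203], [296, 200], [291, 202], [288, 200]]
[[0.6189 0.2035]
 [0.6087 0.1826]
 [0.5957 0.1792]
 [0.5847 0.1409]
 [0.5987 0.1334]
 [0.5929 0.1103]
 [0.6256 0.1006]
 [0.6313 0.1193]
 [0.6492 0.1279]
 [0.6569 0.1654]
 [0.6464 0.1696]
 [0.6476 0.1835]
 [0.6326 0.1865]
 [0.6314 0.1976]]
```

>>> apply_moves([
  [-0.2,0.2,-1.5],
  [-0.2,0.2,-3],
  [-0.2,0.2,-4.2],
  [-0.2,0.2,-5.4],
  [-0.2,0.2,-6.2],
  [-0.2,0.2,-6.7],
  [-0.2,0.2,-6.7],
  [-0.2,0.2,-6.7],
], roll=[0,0,0,0,0,0,0,0], gripper=[4.4,4.4,4.4,4.4,4.4,4.4,4.4,4.4])

```text
clock: 5.78
tool_pos: [0.6192, 0.152, 0.0297]
eef_rot: [-0.436, 0.557, 0.436, 0.557]
contact_force: [0.6, 0.0, -0.3]
opening: 0.545
```

```bash
python3 - <<'E'
from h import *
S=cams.snapshot("side");st()
x,y,w,h=265,185,64,48
c=np.clip(S["image"][y:y+h,x:x+w,::-1]*1.5,0,255).astype(np.uint8)
cv2.imwrite("pics/c4.png",cv2.resize(c,(800,600),interpolation=cv2.INTER_CUBIC))
hsv=cv2.cvtColor(S["image"],cv2.COLOR_RGB2HSV);print(hsv[196:222,276:302,1]);print(hsv[196:222,276:302,2])
E
```

```text
t 5.83 tcp [0.6195 0.1522 0.0301] jaw 76.1 down [ 0.001  0.    -1.   ] F [-0.4  0.  -1. ] M [ 0.05 -0.02 -0.  ] open_mm 47.74 q7 0.81
[[108 108 106 104 105 107 105 109 102 106  89  17   0  17  19  19  31  11
  143  44  70  53  48   9  44  35]
 [107 106 106 106 105 107 101 108 104 104  91  49  60  68  25  27   9  59
   44  45  20  98   9  68  38  10]
 [108 103 108 102 104 104  99 105 101  94  99  55  57  28  32  20  19  26
   59  35  67  81  57  47  53  73]
 [103 102 103 108 106  99  95 101  99  97 107  78  24  70  78  39  39  41
   44  55  39  51  35  26  64  33]
 [100 104 107 102 103  99  93 104 111 116 115  64  64 177  59  35  41  64
   51  44  36  39  28   9  29  18]
 [ 98 101 105 106 107 104 108 130 149 161 157 132  54  85  13  61  39  22
   73  41  70  40  53  19  46  16]
 [ 96  96 100 105 108 108 114 150 163 176 170 101  36  22  93  41  29  38
   32  21  27  44  48  31  41   9]
 [ 97  98  99 109 111 109 112 130 142 141 112  54  26  21  23  60  26  89
   51  28  43  31  53  39  15  21]
 [102 109 113 105 108  99  99  95  78  51  43  33  19  20  24  19  17  40
  109 120  38  26  3
[... 4003 characters left out ...]
36 134 135
  128 123 106  56  23  18  20  11]
 [176 177 177 176 168 146 122 114 113 111 103  92 104 128 134 129 124 122
  111 103  90  59  25  22  20  22]
 [176 176 177 175 164 124 115 114 115 112 107  96  96 108 121 113 105 104
  100  97  92  66  33  25  29  37]
 [176 177 176 175 161 122 116 116 114 114 111 107  97  98 108 104 100  99
   98  93  91  80  56  54  67  73]
 [176 178 176 171 148 120 115 117 113 115 115 109 102  94 100 103 100 102
  100  93  91  87  80  79  90  85]
 [176 175 176 165 133 118 118 116 115 115 116 114 110 100  99 104 108 108
  106  98  93  91  87  87  87  88]
 [177 176 174 163 128 123 118 117 114 115 115 112 109 110 113 114 120 117
  112 102  95  88  88  88  89  88]]
```

View pics/c4.png

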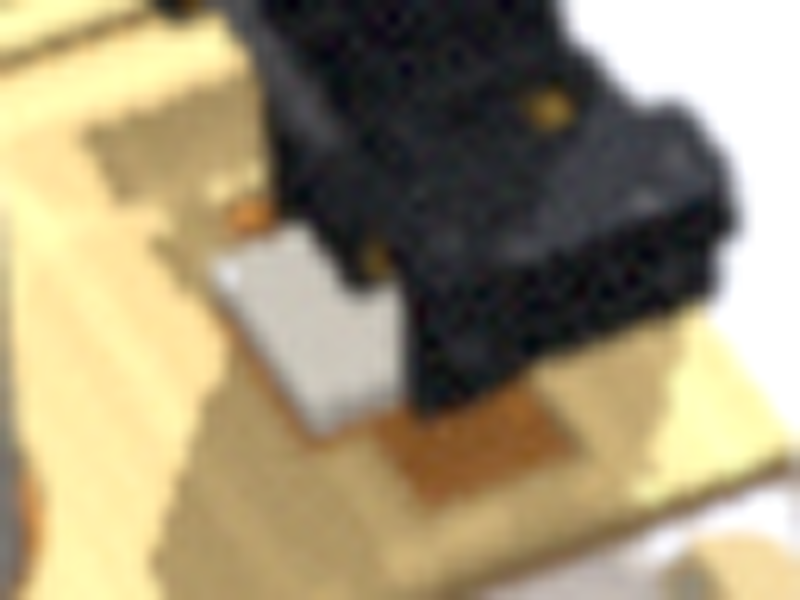

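The crop shows the tile just above the pocket. A thin orange sliver (about 1 px) shows at its -x end, the notch floor is visible at the near side, and a patch of orange shows at the far-left corner. So it is nearly lined up. Next I'll fit the pocket rims in the clear first picture and compare them with the tile edges now.

```bash
python3 - <<'E'
from h import *
np.set_printoptions(precision=2,suppress=True,linewidth=150)
S=cams.snapshot("side")
A=cv2.cvtColor(cv2.imread("pics/side0.png"),cv2.COLOR_BGR2HSV)[:,:,1].astype(np.float32)
B=cv2.cvtColor(S["image"],cv2.COLOR_RGB2HSV)[:,:,1].astype(np.float32)
s0=st();tz=s0["tool_pos"][2]-.0168
c,s=np.cos(np.radians(-13.9)),np.sin(np.radians(-13.9)); ex=np.array([c,s,0]);ey=np.array([-s,c,0])
def prof(I,z,o,d,a,b,n=121):
    k=np.linspace(a,b,n); uv=proj(S,o+d*k[:,None]+np.array([0,0,z])).astype(np.float32)
    return k,cv2.remap(I,uv[:,0].reshape(1,-1),uv[:,1].reshape(1,-1),cv2.INTER_LINEAR)[0]
P=np.array([.6206,.1497,0])
print("along tray x, -55..-15mm step 2, rows y offs; pocket(z=.01 in side0) then tile bottom (now)")
for yo in(-.012,-.005,.005,.015,.021):
    k,a=prof(A,.01,P+ey*yo,ex,-.05,-.016,18);_,b=prof(B,tz,P+ey*yo,ex,-.05,-.016,18)
    print(yo,a.round(0).astype(int),b.round(0).astype(int))
print(k*1000)
print("along tray y near side")
for xo in(-.03,-.027,-.024,-.02):
    k,a=prof(A,.01,P+ex*xo,ey,-.04,-.01,16);_,b=prof(B,tz,P+ex*xo,ey,-.04,-.01,16)
    print(xo,a.round(0).astype(int),b.round(0).astype(int))
print(k*1000)
E
```

```text
t 5.88 tcp [0.62 0.15 0.03] jaw 76.1 down [ 0.  0. -1.] F [-0.2  0.2 -0.5] M [ 0.   -0.01  0.06] open_mm 47.55 q7 0.81
along tray x, -55..-15mm step 2, rows y offs; pocket(z=.01 in side0) then tile bottom (now)
-0.012 [ 78  83  86  89  93  90  90  94 102 124 153 170 174 175 176 176 174 173] [101 106 106 106 108 107 108 114 123 125 103  51  26  22  21  22  22  20]
-0.005 [ 80  86  89  90  90  90  90  95 105 124 152 166 176 183 174 173 173 179] [ 93 106 109 108 108 107 107 110 122 123  90  49  26  19  19  19  19  18]
0.005 [ 81  85  90  93  92  90  92  98 108 129 152 171 172 172 171 168 170 173] [ 91  95  97  98 100 102 105 112 126 124  96  45  29  22  19  21  22  22]
0.015 [ 82  85  89  92  92  91  94  98 108 127 152 167 173 176 174 172 172 173] [ 92  96  97  97  97  97  98 103 115 130  92  51  24  21  21  21  21  21]
0.021 [ 82  87  92  91  92  93  94  98 109 131 153 168 172 168 170 174 171 173] [ 93  96  98  99  99  99 100 103 108 114  83  46  20  20  19  19  20  20]
[-50. -48. -46. -44. -42. -40. -38. -36. -34. -32. -30. -28. -26. -24. -22. -20. -18. -16.]
along tray y near side
-0.03 [ 84  84  83  83  85  86  85  88  98 111 130 146 152 152 153 153] [105 105 105 106 108 108 109 115 128 134 112 100  96 101 103  98]
-0.027 [ 78  79  77  79  80  79  78  85  95 116 136 153 166 170 173 170] [105 105 105 106 108 108 107 118 129 118  91  56  40  39  31  34]
-0.024 [ 81  81  81  81  83  83  83  84  95 111 138 161 169 174 175 174] [108 107 107 107 109 110 113 120 127 127  97  60  37  25  22  21]
-0.02 [ 97  95  96  98  98 101 100 100 106 120 138 157 170 175 176 177] [120 120 121 122 123 125 124 126 133 116  82  54  33  25  22  20]
[-40. -38. -36. -34. -32. -30. -28. -26. -24. -22. -20. -18. -16. -14. -12. -10.]
```

>>> apply_moves([
  [-0.03,0.05,-0.1],
  [-0.03,0.05,-0.2],
  [-0.03,0.05,-0.3],
  [-0.03,0.05,-0.4],
  [-0.03,0.05,-0.5],
  [-0.03,0.05,-0.6],
  [-0.03,0.05,-0.7],
  [-0.03,0.05,-0.8],
], roll=[0,0,0,0,0,0,0,0], gripper=[4.4,4.4,4.4,4.4,4.4,4.4,4.4,4.4])

```text
clock: 6.55
tool_pos: [0.6189, 0.1526, 0.0216]
eef_rot: [-0.436, 0.557, 0.436, 0.557]
contact_force: [0.2, -0.6, 0.1]
opening: 0.545
```

```bash
python3 -c "
from h import *; st()"
```

```text
t 6.55 tcp [0.6189 0.1526 0.0216] jaw 76.1 down [-0.  0. -1.] F [ 0.2 -0.6  0.1] M [-0.02 -0.   -0.02] open_mm 48.01 q7 0.80
```

>>> apply_moves([
  [0,0,-0.02],
  [0,0,-0.04],
  [0,0,-0.06],
  [0,0,-0.08],
  [0,0,-0.1],
  [0,0,-0.1],
  [0,0,-0.1],
  [0,0,-0.1],
], roll=[0,0,0,0,0,0,0,0], gripper=[4.4,4.4,4.4,4.4,4.4,4.4,4.4,4.4])

```text
clock: 7.22
tool_pos: [0.6189, 0.1526, 0.0209]
eef_rot: [-0.436, 0.557, 0.436, 0.557]
contact_force: [0.2, -0.1, 0.1]
opening: 0.542
```

```bash
python3 -c "
from h import *; st()"
```

```text
t 7.22 tcp [0.6189 0.1526 0.0209] jaw 76.1 down [ 0.  0. -1.] F [ 0.2 -0.1  0.1] M [-0.01  0.08  0.03] open_mm 47.77 q7 0.80
```

>>> apply_moves([
  [0,0,-0.02],
  [0,0,-0.04],
  [0,0,-0.06],
  [0,0,-0.08],
  [0,0,-0.08],
  [0,0,-0.08],
  [0,0,-0.08],
  [0,0,-0.08],
], roll=[0,0,0,0,0,0,0,0], gripper=[4.4,4.4,4.4,4.4,4.4,4.4,4.4,4.4])

```text
clock: 7.88
tool_pos: [0.6189, 0.1526, 0.0208]
eef_rot: [-0.436, 0.557, 0.436, 0.557]
contact_force: [-2.3, -1.3, 7.9]
opening: 0.543
```

```bash
python3 -c "
from h import *; st()"
```

```text
t 7.88 tcp [0.6189 0.1526 0.0208] jaw 76.1 down [ 0.  0. -1.] F [-2.3 -1.3  7.9] M [-0.04  0.45 -0.01] open_mm 47.82 q7 0.80
```

The tile touches the floor at the expected height, with 8 N upward. I'll ease off and release.

>>> apply_moves([
  [0,0,0.04],
  [0,0,0.05],
  [0,0,0.05],
  [0,0,0.05],
  [0,0,0.05],
  [0,0,0.05],
  [0,0,0.05],
  [0,0,0.05],
], roll=[0,0,0,0,0,0,0,0], gripper=[4.4,4.6,4.85,5.0,5.3,5.8,6.2,6.2])

```text
clock: 8.55
tool_pos: [0.6188, 0.1526, 0.0203]
eef_rot: [-0.436, 0.557, 0.436, 0.557]
contact_force: [0.4, -0.5, 0.3]
opening: 0.703
```

>>> apply_moves([
  [0,0,0.5],
  [0,0,1.5],
  [0,0,3.5],
  [0,0,6],
  [0,0,9],
  [-0.5,-2,10],
  [-1,-5,10],
  [-1.5,-9,10],
], roll=[0,0,0,0,0,0,0,0], gripper=[6.2,6.2,6.2,6.2,6.5,7,7,7])

```text
clock: 9.22
tool_pos: [0.6048, 0.066, 0.123]
eef_rot: [-0.437, 0.554, 0.437, 0.558]
contact_force: [1.1, -0.3, -0.7]
opening: 0.798
```

>>> apply_moves([
  [-1.2,-3.8,0],
  [-2.2,-7.6,0],
  [-3.2,-11.4,0],
  [-4.2,-15,0],
  [-5,-18.5,0],
  [-5,-20,0],
  [-5,-20,0],
  [-5,-20,0],
], roll=[3,6,9,12,15,18,20,20], gripper=[7,7,7,7,7,7,7,7])

```text
clock: 9.88
tool_pos: [0.5542, -0.1382, 0.1212]
eef_rot: [0.526, -0.473, -0.525, -0.474]
contact_force: [-0.1, 0.1, 0.1]
opening: 0.792
```

```bash
python3 - <<'E'
from h import *
np.set_printoptions(precision=4,suppress=True,linewidth=150)
T=snap("top","top5");S=snap("side","side5");st()
pair("c5",T,(205,185,115,115),S,(230,165,100,100),1.5)
for s,box in((T,(430,210,50,95)),(S,(345,300,90,85))):
    print("tongs px",[len(x) for x in [np.argwhere(comp(s,(8,40,40),(30,255,255),box)[0])]])
    h=s["image"][box[1]:box[1]+box[3],box[0]:box[0]+box[2]]
cv2.imwrite("pics/c6.png",np.hstack([cv2.resize(np.clip(T["image"][212:308,420:484,::-1]*1.8,0,255).astype(np.uint8),(400,600),interpolation=cv2.INTER_CUBIC),cv2.resize(np.clip(S["image"][300:390,345:435,::-1]*1.3,0,255).astype(np.uint8),(400,600)[::1] and (400,600),interpolation=cv2.INTER_CUBIC)]))
E
```

```text
t 9.98 tcp [ 0.5546 -0.1352  0.1211] jaw 96.1 down [ 0.001  0.002 -1.   ] F [-0.1 -0.7  1.1] M [0.03 0.06 0.01] open_mm 70.04 q7 1.43
tongs px [68]
tongs px [870]
```

View pics/c5.png

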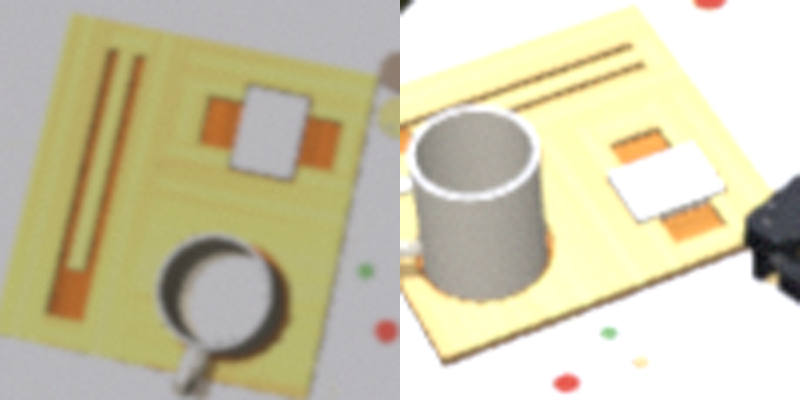

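View pics/c6.png

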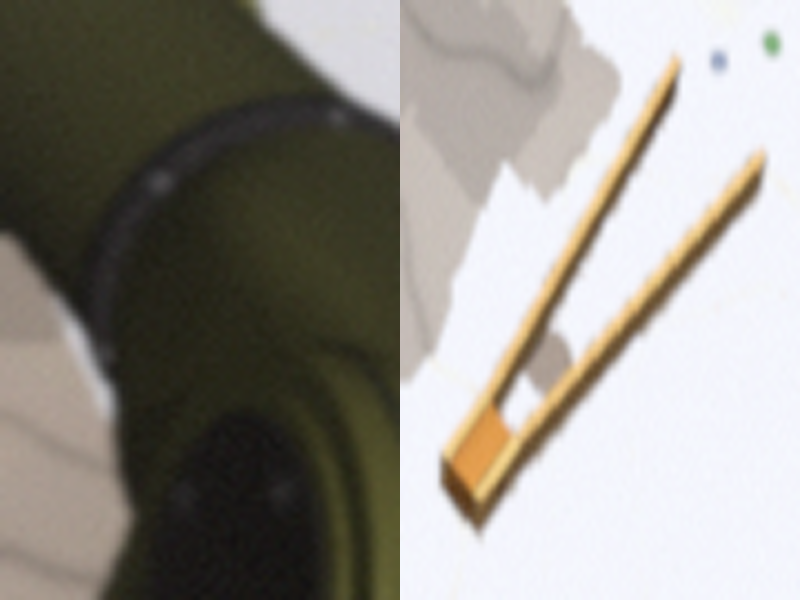

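The top view shows the tile square in its pocket at about (283,223), with the notches symmetric about it. The side view agrees. The side crop of the tongs gives the top of the left tip at about (407.6,308.7), the right tip at (426.7,322.5), and the butt corners at (354.5,368.2) and (363,374.7).

```bash
python3 - <<'E'
from h import *
np.set_printoptions(precision=4,suppress=True,linewidth=150)
T=cams.snapshot("top");S=cams.snapshot("side")
im=cv2.imread("pics/top0.png"); h=cv2.cvtColor(im,cv2.COLOR_BGR2HSV)
print(h[218:232,436:468,1]); print(h[290:302,454:472,1])
print("side",ray(S,[(407.6,308.7),(426.7,322.5),(354.5,368.2),(363,374.7)],.022))
# arm pixel centre lines in side: at ground-plane stations, mean of tongs mask
for nm,s,img,box,lo in(("side",S,S["image"],(345,300,90,85),(8,50,110)),("top",T,im[:,:,::-1],(430,210,50,95),(8,45,40))):
    d=dict(s);d["image"]=np.ascontiguousarray(img);m=comp(d,lo,(30,255,255),box)[0]
    p=ray(s,np.argwhere(m)[:,::-1],.022 if nm=="top" else .018)
    for x in(.42,.44,.46,.48,.5,.52,.54,.56,.58,.59): 
        q=p[abs(p[:,0]-x)<.006][:,1]; mid=(q.min()+q.max())/2; print(nm,x,"L %.4f R %.4f mid %.4f"%(np.median(q[q>mid]),np.median(q[q<mid]),(np.median(q[q>mid])+np.median(q[q<mid]))/2))
E
```

```text
[[ 10   8   8   8   8  10   7   8   8   8   8   8   8   8   8  10   8   8   8   8   5   8   5   8   5   3   3   3   3   3   5   3]
 [  5   8   8   8   8   8   8  10   5   8   5   8   8   5   8   8   8  10   8  10   8  10   8  10   5   3   3   5   3   5   5   8]
 [  5   5   8  10  10   8   8   8   8   8   5   8   7   8   8  10   5   7   8   8   8  10   8   5   3   3  11  16   8   5   5   8]
 [  5  10   8   8   8   8   5   8   5  10   8  10   8   8   8   8   5   8   8   8   8   8   8   8   6  12  44  48  28   5   5  10]
 [  8   7   8   8   8   5   8   5   8   8   8  10   8   8   8   8  10   8  10  10   7   5   5   6  10  35  87  83  47  10   5   8]
 [  8  10   8   5  18  41  42  18   5   8   8   7   8   8   8   8   8   7   8   5   3   5   8   6  15  61 110  94  47  10   8   5]
 [  8   8   5   3  34  81  75  42   8   3   8   8  10   8  10   7   8   8   5   8   8   8   5   6  11  60 111  98  52  13   3   8]
 [ 10   5   5   7  48 101  92  49  10   8   7   5   5   5   8   8  10   8   5   7   8   8   8   6   8  56 113  92  46  13   5   7]
 [  8   8   8   7  47 103 100  56  18   8   8   8   
[... 1877 characters left out ...]
ide 0.48 L -0.2814 R -0.3090 mid -0.2952
side 0.5 L -0.2775 R -0.3103 mid -0.2939
side 0.52 L -0.2739 R -0.3108 mid -0.2924
side 0.54 L -0.2707 R -0.3111 mid -0.2909
side 0.56 L -0.2672 R -0.3116 mid -0.2894
side 0.58 L -0.2632 R -0.3124 mid -0.2878
side 0.59 L -0.2609 R -0.3125 mid -0.2867
top 0.42 L -0.2939 R -0.3089 mid -0.3014
top 0.44 L -0.2902 R -0.3082 mid -0.2992
top 0.46 L -0.2854 R -0.3105 mid -0.2979
top 0.48 L -0.2877 R -0.3109 mid -0.2993
top 0.5 L -0.2767 R -0.3119 mid -0.2943
top 0.52 L -0.2749 R -0.3119 mid -0.2934
top 0.54 L -0.2710 R -0.3122 mid -0.2916
top 0.56 L -0.2674 R -0.3133 mid -0.2904
top 0.58 L -0.2636 R -0.3143 mid -0.2889
top 0.59 L -0.2616 R -0.3150 mid -0.2883
```

>>> apply_moves([
  [-0.5,-3.3,0],
  [-1,-6.6,0],
  [-1.5,-9.9,0],
  [-2,-13.2,-0.5],
  [-2.5,-15.2,-1],
  [-2.5,-15.7,-2],
  [-2.5,-15.7,-3],
  [-2.5,-15.7,-3],
], roll=[-1.5,-1.5,-1.5,-1.5,-1.5,-1.5,-1.5,-1.5], gripper=[7,7,7,7,7,7,7,7])

```text
clock: 10.75
tool_pos: [0.5286, -0.2913, 0.0883]
eef_rot: [-0.519, 0.479, 0.522, 0.479]
contact_force: [-1.4, 1.4, -1.1]
opening: 0.795
```

```bash
python3 - <<'E'
from h import *
S=cams.snapshot("side");s=st()
cv2.imwrite("pics/c7.png",cv2.resize(np.clip(S["image"][275:395,330:450,::-1]*1.3,0,255).astype(np.uint8),(600,600),interpolation=cv2.INTER_CUBIC))
R=Ro.from_quat(s["eef_rot"]).as_matrix();p=s["tool_pos"].copy()
for k in(1,-1): print(proj(S,p+R@np.array([.014,0,k*.035])))
E
```

```text
t 10.80 tcp [ 0.5292 -0.2908  0.0892] jaw 94.8 down [-0.002  0.003 -1.   ] F [ 0.5  0.6 -0.2] M [ 0.04 -0.   -0.02] open_mm 70.04 q7 1.65
[[382.97439916 313.5241269 ]]
[[408.48116802 332.80452985]]
```

View pics/c7.png

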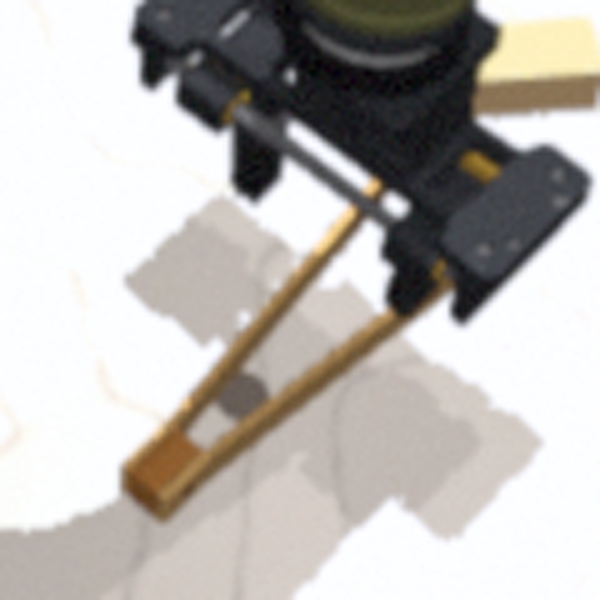

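The jaws straddle the arms ahead of mid-length: the left fingertip is at about (381,314) and the right at about (411,337). Descending.

>>> apply_moves([
  [0,-0.1,-1.8],
  [0,-0.1,-3.6],
  [0,-0.1,-5],
  [0,-0.1,-6],
  [0,-0.1,-6.8],
  [0,-0.1,-7.2],
  [0,-0.1,-7.2],
  [0,-0.1,-7.2],
], roll=[0,0,0,0,0,0,0,0], gripper=[7,7,7,7,7,7,7,7])

```text
clock: 11.47
tool_pos: [0.5292, -0.2954, 0.0187]
eef_rot: [0.52, -0.48, -0.519, -0.48]
contact_force: [-0.2, -0.7, 0.2]
opening: 0.793
```

>>> apply_moves([
  [0,0,0],
  [0,0,0],
  [0,0,0],
  [0,0,0],
  [0,0,0],
  [0,0,0],
  [0,0,0],
  [0,0,0],
], roll=[0,0,0,0,0,0,0,0], gripper=[6,5,4.5,4.2,3.9,3.6,3.3,3], newtons=25)

```text
clock: 12.13
tool_pos: [0.5294, -0.2952, 0.0189]
eef_rot: [0.52, -0.479, -0.519, -0.48]
contact_force: [-0.4, 0.8, 5.9]
opening: 0.342
```

>>> apply_moves([
  [0,0,0],
  [0,0,0],
  [0,0,0],
  [0,0,0],
  [0,0,0],
  [0,0,0],
  [0,0,0],
  [0,0,0],
], roll=[0,0,0,0,0,0,0,0], gripper=[2.9,2.8,2.7,2.6,2.6,2.6,2.6,2.6])

```text
clock: 12.8
tool_pos: [0.5294, -0.2952, 0.0188]
eef_rot: [0.52, -0.479, -0.519, -0.48]
contact_force: [-0.1, 0.2, 4.1]
opening: 0.296
```

```bash
python3 -c "
from h import *
for i in range(3): st(); cams.snapshot('side')"
```

```text
t 12.80 tcp [ 0.5294 -0.2952  0.0188] jaw 94.6 down [ 0.001  0.    -1.   ] F [-0.1  0.2  4.1] M [ 0.21 -0.03  0.03] open_mm 26.12 q7 1.61
t 12.85 tcp [ 0.5294 -0.2952  0.0189] jaw 94.6 down [ 0.001  0.    -1.   ] F [0.1 1.4 4.8] M [ 0.17 -0.05  0.  ] open_mm 25.98 q7 1.61
t 12.90 tcp [ 0.5294 -0.2952  0.0189] jaw 94.6 down [ 0.001  0.    -1.   ] F [-0.1  1.6  5.2] M [ 0.21 -0.    0.04] open_mm 26.32 q7 1.61
```

>>> apply_moves([
  [0,0,0.3],
  [0,0,0.8],
  [0,0,1.8],
  [0,0,3],
  [0,0,4.5],
  [0,0,6],
  [0,0,7],
  [0,0,7],
], roll=[0,0,0,0,0,0,0,0], gripper=[2.6,2.6,2.6,2.6,2.6,2.6,2.6,2.6])

```text
clock: 13.62
tool_pos: [0.5303, -0.2962, 0.0913]
eef_rot: [0.521, -0.479, -0.518, -0.48]
contact_force: [0.6, 0.4, -0.3]
opening: 0.299
```

```bash
python3 - <<'E'
from h import *
S=snap("side","side8");T=snap("top","top8");s=st()
cv2.imwrite("pics/c8.png",cv2.resize(np.clip(S["image"][255:375,330:450,::-1]*1.3,0,255).astype(np.uint8),(600,600),interpolation=cv2.INTER_CUBIC))
E
```

```text
t 13.72 tcp [ 0.5289 -0.2957  0.089 ] jaw 94.6 down [ 0.001 -0.    -1.   ] F [ 0.2 -0.1 -0.3] M [ 0.01 -0.02  0.01] open_mm 26.13 q7 1.65
```

View pics/c8.png

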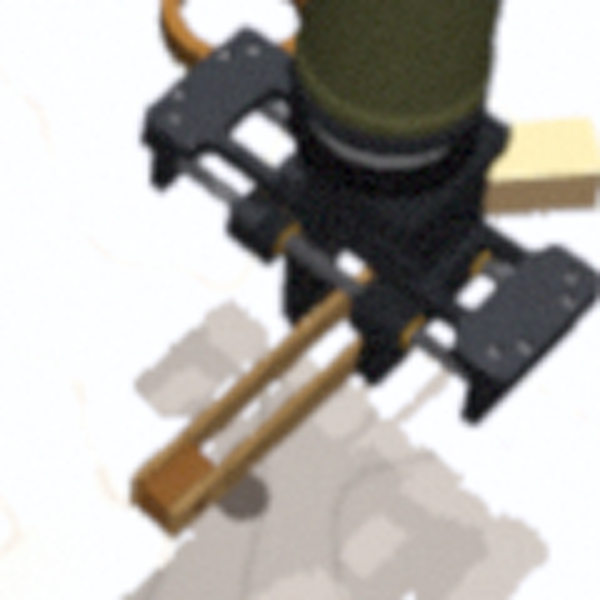

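The tongs are lifted between the pads and the arms look parallel. The butt is at about (361,355), and the tips are hidden behind the gripper. Checking the butt against what I'd predict for a level hold.

```bash
python3 - <<'E'
from h import *
np.set_printoptions(precision=4,suppress=True,linewidth=150)
S=cams.snapshot("side");s=st();p=s["tool_pos"];z0=p[2]-.0188
a=np.radians(4.6);ex=np.array([np.cos(a),np.sin(a),0]);ey=np.array([-ex[1],ex[0],0])
o=np.array([p[0],p[1],z0])-.02*ex
for n,l in(("butt",-.1),("arm",-.03)):
  for y in(.013,-.013):
    for z in(.022,0): print(n,y,z,proj(S,o+l*ex+y*ey+np.array([0,0,z]))[0])
m=comp(S,(5,70,30),(30,255,255),(345,300,62,70))[0]; c=cv2.convexHull(cont(m)); print(cv2.approxPolyDP(c,1,True)[:,0].tolist())
b=comp(S,(5,165,30),(17,255,255),(345,330,40,40))[0];print(cv2.minAreaRect(cont(b)),cen(b))
# silhouettes in old image
d=dict(S);d["image"]=cv2.imread("pics/side5.png")[:,:,::-1].copy();b=comp(d,(5,150,30),(17,255,255),(345,345,40,40))[0];print("old",cen(b))
E
```

```text
t 13.77 tcp [ 0.5285 -0.2954  0.0883] jaw 94.6 down [-0.001  0.    -1.   ] F [-0.1  0.4 -1.2] M [-0.02  0.   -0.02] open_mm 26.16 q7 1.65
butt 0.013 0.022 [355.3066 352.0596]
butt 0.013 0 [354.7581 357.6515]
butt -0.013 0.022 [364.9591 359.9521]
butt -0.013 0 [364.2799 365.495 ]
arm 0.013 0.022 [377.6733 331.0904]
arm 0.013 0 [376.8582 336.8025]
arm -0.013 0.022 [387.2855 338.5784]
arm -0.013 0 [386.3411 344.2491]
[[398, 314], [402, 324], [397, 332], [374, 354], [364, 361], [361, 360], [356, 355], [356, 351], [394, 314]]
((363.7500305175781, 351.7500305175781), (6.363961219787598, 14.142135620117188), 45.0) [363.2    351.4875]
old [361.6022 367.7419]
```

>>> apply_moves([
  [0,0.5,1],
  [0.2,1.5,2.5],
  [0.4,3,4],
  [0.6,5,5.5],
  [0.8,7,7],
  [1,9.5,8],
  [1.3,12,8],
  [1.6,14.5,8],
], roll=[0,0,0,0,0,0,0,0], gripper=[2.6,2.6,2.6,2.6,2.6,2.6,2.6,2.6])

```text
clock: 14.43
tool_pos: [0.5449, -0.1489, 0.1692]
eef_rot: [0.52, -0.479, -0.519, -0.48]
contact_force: [-0.8, -0.6, -0.2]
opening: 0.299
```

>>> apply_moves([
  [0.3,2.5,0],
  [0.6,5,0],
  [0.9,7.5,0],
  [1.2,10,0],
  [1.6,12.5,0],
  [2,15,0],
  [2.3,17.5,0],
  [2.6,20,0],
], roll=[-1.2,-2.4,-3.6,-4.8,-6,-7.2,-8.4,-9.6], gripper=[2.6,2.6,2.6,2.6,2.6,2.6,2.6,2.6])

```text
clock: 15.1
tool_pos: [0.5703, 0.0513, 0.1683]
eef_rot: [-0.477, 0.522, 0.478, 0.521]
contact_force: [0.4, 0.4, -0.9]
opening: 0.295
```

>>> apply_moves([
  [0.4,3,0],
  [0.9,6,0],
  [1.4,9,0],
  [1.9,12,0],
  [2.4,15,0],
  [2.9,18,0],
  [3.3,20.5,0],
  [3.4,22.5,0],
], roll=[-1.2,-2.4,-3.6,-4.8,-6,-7.2,-8.4,-8.9], gripper=[2.6,2.6,2.6,2.6,2.6,2.6,2.6,2.6])

```text
clock: 15.77
tool_pos: [0.604, 0.2781, 0.1682]
eef_rot: [-0.436, 0.556, 0.437, 0.557]
contact_force: [-0.4, 0.4, -0.7]
opening: 0.298
```

```bash
python3 -c "
from h import *
for i in range(2): st(); cams.snapshot('side')"
```

```text
t 15.77 tcp [0.604  0.2781 0.1682] jaw 76.2 down [-0.001  0.002 -1.   ] F [-0.4  0.4 -0.7] M [ 0.01 -0.02  0.  ] open_mm 26.24 q7 0.67
t 15.82 tcp [0.603  0.2836 0.1683] jaw 76.4 down [-0.001  0.007 -1.   ] F [ 0.5  4.  -1. ] M [ 0.33 -0.09 -0.07] open_mm 26.57 q7 0.67
```

>>> apply_moves([
  [0,0.2,-1],
  [0,0.4,-2.3],
  [0,0.4,-3.8],
  [0,0.4,-5.3],
  [0,0.4,-6.8],
  [0,0.4,-8.2],
  [0,0.4,-9.3],
  [0,0.4,-9.9],
], roll=[0,0,0,0,0,0,0,0], gripper=[2.6,2.6,2.6,2.6,2.6,2.6,2.6,2.6])

```text
clock: 16.53
tool_pos: [0.6038, 0.277, 0.067]
eef_rot: [-0.435, 0.558, 0.436, 0.556]
contact_force: [0.9, -0.0, -1.0]
opening: 0.296
```

>>> apply_moves([
  [0,0,0],
  [0,0,0],
  [0,0,0],
  [0,0,0],
  [0,0,0],
  [0,0,0],
  [0,0,0],
  [0,0,0],
], roll=[0,0,0,0,0,0,0,0], gripper=[2.6,2.6,2.6,2.6,2.6,2.6,2.6,2.6])

```text
clock: 17.2
tool_pos: [0.6049, 0.2786, 0.0697]
eef_rot: [-0.436, 0.557, 0.436, 0.557]
contact_force: [0.5, 0.0, -1.2]
opening: 0.295
```

```bash
python3 - <<'E'
from h import *
S=snap("side","side9");T=snap("top","top9");s=st()
x=lambda s,b,sz:cv2.resize(np.clip(s["image"][b[1]:b[1]+b[3],b[0]:b[0]+b[2],::-1]*1.5,0,255).astype(np.uint8),sz,interpolation=cv2.INTER_CUBIC)
cv2.imwrite("pics/c9.png",np.hstack([x(T,(195,170,100,150),(400,600)),x(S,(195,130,100,150),(400,600))]))
E
```

```text
t 17.30 tcp [0.6049 0.2786 0.0695] jaw 76.1 down [ 0.  0. -1.] F [ 0.7 -0.3 -0.5] M [ 0.01 -0.04 -0.06] open_mm 26.24 q7 0.64
```

View pics/c9.png

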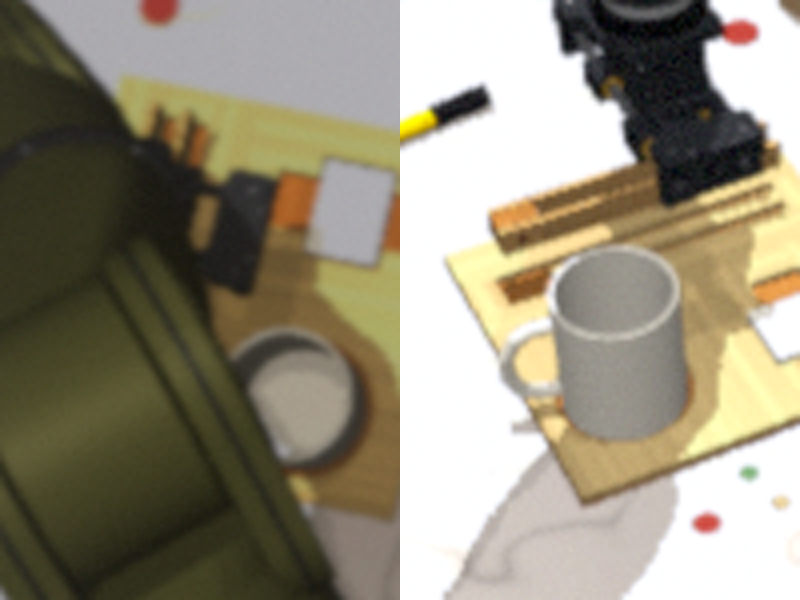

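The side view shows the tongs level over the cut-out. The butt's top corners are at about (217.5,183) and (221,190), the tips at (286.3,161.3) and (289.5,167.5), and the slot ends at (288,176.8) and (290.8,181.8). In the top view both tips stand over their slots at about (234.5,199) and (242.5,201). The tile, mug and pen are undisturbed.

```bash
python3 - <<'E'
from h import *
np.set_printoptions(precision=4,suppress=True,linewidth=160)
S=cams.snapshot("side");T=cams.snapshot("top");s=st()
a=np.radians(-13.9);B=np.array([[np.cos(a),np.sin(a)],[-np.sin(a),np.cos(a)]])
f=lambda c,p,z:(ray(c,p,z)[:,:2]@B.T*1000).round(1)
print("cutout side uv",f(S,[(219.3,201.3),(223,205.8),(288,176.8),(290.8,181.8)],.01).tolist())
print("tongs side uv",f(S,[(217.5,183.3),(221,190),(286.3,161.3),(289.5,167.5)],.0727).tolist())
x=lambda im,b,sz:cv2.resize(np.clip(im[b[1]:b[1]+b[3],b[0]:b[0]+b[2],::-1]*1.5,0,255).astype(np.uint8),sz,interpolation=cv2.INTER_CUBIC)
I=S["image"];J=T["image"]
cv2.imwrite("pics/c10.png",np.vstack([np.hstack([x(I,(210,165,40,50),(400,300)),x(I,(268,145,40,50),(400,300))]),np.hstack([x(J,(225,185,40,30),(400,300)),x(cv2.imread("pics/top5.png")[:,:,::-1],(225,185,40,30),(400,300))])]))
E
```

```text
t 17.40 tcp [0.6048 0.2786 0.0695] jaw 76.1 down [ 0.  0. -1.] F [-0.5 -0.3 -0.7] M [ 0.02 -0.02  0.02] open_mm 25.94 q7 0.64
cutout side uv [[399.5, 423.0], [402.1, 402.8], [604.8, 425.5], [602.9, 403.8]]
tongs side uv [[403.0, 425.6], [401.9, 398.0], [599.7, 421.3], [596.6, 395.0]]
```

View pics/c10.png

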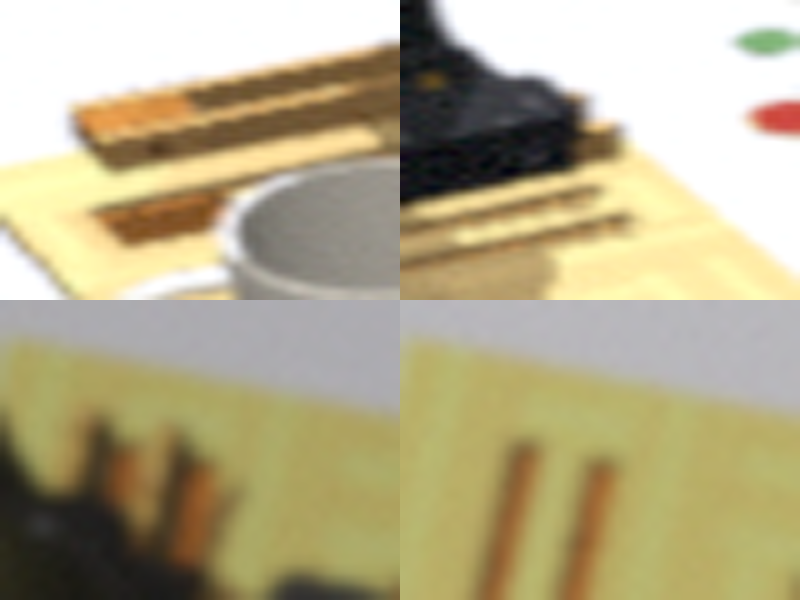

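```bash
python3 - <<'E'
from h import *
np.set_printoptions(precision=1,suppress=True,linewidth=160)
S=cams.snapshot("side");T=cams.snapshot("top");s=st();p=s["tool_pos"]
a=np.radians(-13.9);ex=np.array([np.cos(a),np.sin(a),0]);ey=np.array([-ex[1],ex[0],0])
zt=p[2]-.0188+.022
o=np.array([p[0],p[1],0])-.02*ex
P=lambda c,x,y,z:proj(c,o+x*ex+y*ey+np.array([0,0,z]))[0]
for n,x,y in(("butt far",-.1,.013),("butt near",-.1,-.013),("tip far",.1,.013),("tip near",.1,-.013)):
    print(n,"S top",P(S,x,y,zt),"bot",P(S,x,y,zt-.022),"T top",P(T,x,y,zt), "T bot",P(T,x,y,zt-.022))
for n,x,y in(("bf",-.103,.0145),("bn",-.103,-.0145),("tf",.103,.0145),("tn",.103,-.0145)):
    print("cutout",n,"S",P(S,x,y,.01),"T",P(T,x,y,.01))
print("obs S tongs bf 217.3,182.8 bn 219.7,187.5 bnbot 220.8,193.3 tf 286.5,160.8 tn 290.5,165.8 tnbot 290.8,170.8; cut bf 219.2,199.7 bn 222.8,205.5 tf 288,176.2 tn 291.2,181.7")
E=cv2.cvtColor(S["image"],cv2.COLOR_RGB2HSV)
print(E[156:186,282:296,1]);print(E[156:186,282:296,2])
print(E[178:198,213:228,2])
E
```

```text
t 17.50 tcp [0.6 0.3 0.1] jaw 76.1 down [-0.  0. -1.] F [ 0.5  0.7 -0.7] M [0. 0. 0.] open_mm 26.23 q7 0.64
butt far S top [216.1 182.9] bot [217. 189.] T top [211.8 271.2] T bot [213.9 271.9]
butt near S top [219.7 189.1] bot [220.7 195.2] T top [222.  273.4] T bot [224.  274.1]
tip far S top [285.3 159.6] bot [285.5 165.7] T top [231.1 193.6] T bot [232.8 195.6]
tip near S top [289.4 165.4] bot [289.7 171.4] T top [241.1 195.7] T bot [242.7 197.6]
cutout bf S [217.5 199.9] T [216.8 274.1]
cutout bn S [221.5 206.8] T [227.6 276.5]
cutout tf S [286.8 175.9] T [235.6 197.9]
cutout tn S [291.3 182.3] T [246.3 200.1]
obs S tongs bf 217.3,182.8 bn 219.7,187.5 bnbot 220.8,193.3 tf 286.5,160.8 tn 290.5,165.8 tnbot 290.8,170.8; cut bf 219.2,199.7 bn 222.8,205.5 tf 288,176.2 tn 291.2,181.7
[[  9   9  10   7   7   7   9   9  10  10  10   9   9  10]
 [ 11   9   7   6   3   6  10  10  10   9  10   9   9   7]
 [ 15  10   5   4   7   9   9  10  10   9   9   9   9   9]
 [ 19   9   5   5   4   7  10  10  10   9  10   9  10  10]
 [ 37  13  16  37  18   8  10  10  10  10  10   9  10  11]
 [ 28  11  4
[... 3795 characters left out ...]
7 133]
 [177 178 176 164 126  91 123 152 147 143 140 131 104  88  89]
 [177 177 177 170 144  95 103 137 130 100  91  86  78  75  80]
 [176 176 174 171 157 111  79  87  88  83  82  73  56  59  74]
 [172 170 170 169 164 137  98  82  81  82  81  71  57  69  80]
 [170 170 171 171 170 162 133  88  82  83  81  81  83  92 106]
 [172 172 172 170 171 169 154 106  86  87  96 107 122 139 147]
 [173 171 172 172 170 171 163 139 118 121 138 148 157 169 171]
 [171 171 171 170 170 172 170 163 152 156 167 170 169 171 171]
 [172 172 172 172 169 171 172 170 169 170 172 171 171 171 164]
 [170 172 170 170 171 171 171 172 171 171 169 166 156 153 138]
 [170 172 169 171 171 172 171 171 167 160 153 138 121 112  98]]
```

Predicted and seen corners agree to about 1 px. There is a small yaw of about 1° (tips towards tray -y), so I'll trim that and settle.

>>> apply_moves([
  [0,0,0],
  [0,0.03,0],
  [0,0.05,0],
  [0,0.05,0],
  [0,0.05,0],
  [0,0.05,0],
  [0,0.05,0],
  [0,0.05,0],
], roll=[0.2,0.4,0.6,0.8,0.8,0.8,0.8,0.8], gripper=[2.6,2.6,2.6,2.6,2.6,2.6,2.6,2.6])

```text
clock: 18.17
tool_pos: [0.6049, 0.279, 0.0694]
eef_rot: [-0.44, 0.554, 0.44, 0.554]
contact_force: [0.6, 0.1, -0.1]
opening: 0.294
```

>>> apply_moves([
  [0,0,0],
  [0,0,0],
  [0,0,0],
  [0,0,0],
  [0,0,0],
  [0,0,0],
  [0,0,0],
  [0,0,0],
], roll=[0,0,0,0,0,0,0,0], gripper=[2.6,2.6,2.6,2.6,2.6,2.6,2.6,2.6])

```text
clock: 18.83
tool_pos: [0.6049, 0.2791, 0.0694]
eef_rot: [-0.44, 0.554, 0.44, 0.554]
contact_force: [1.2, -0.6, 0.3]
opening: 0.296
```

```bash
python3 - <<'E'
from h import *
S=cams.snapshot("side"); o=[]
for i in range(5): o.append(st()["opening"]*88.1); cams.snapshot("side")
print("mean open",np.mean(o))
P=cv2.imread("pics/side5.png")[:,:,::-1].astype(int); c=comp(S,(0,0,150),(180,25,255),(280,195,40,30)); print("tile region change since release",np.abs(S["image"][198:224,284:312].astype(int)-P[198:224,284:312]).mean())
print(r.finish_job())
E
```

```text
t 18.88 tcp [0.6049 0.2791 0.0695] jaw 76.9 down [ 0.  0. -1.] F [-0.9  0.4  0.1] M [-0.03  0.   -0.05] open_mm 26.07 q7 0.65
t 18.93 tcp [0.6049 0.2791 0.0694] jaw 76.9 down [ 0.  0. -1.] F [-0.8  0.2 -1.1] M [-0.   -0.01  0.02] open_mm 26.09 q7 0.65
t 18.98 tcp [0.6049 0.2791 0.0694] jaw 76.9 down [-0.  0. -1.] F [-0.3  0.8 -0.1] M [-0.   -0.03 -0.01] open_mm 26.14 q7 0.65
t 19.03 tcp [0.6049 0.2791 0.0694] jaw 76.9 down [ 0.  0. -1.] F [-0.1 -0.6  0. ] M [-0.01 -0.05  0.02] open_mm 26.15 q7 0.65
t 19.08 tcp [0.6048 0.279  0.0694] jaw 76.9 down [-0.  0. -1.] F [ 0.5  1.2 -0.8] M [ 0.02 -0.04 -0.04] open_mm 26.57 q7 0.65
mean open 26.206013524459774
tile region change since release 16.99313186813187
the job is handed in; nothing more can be done
None
```

I handed the job in at about 19 s. The tile is in its pocket and released, and the arm is still holding the squeezed tongs over their cut-out.

- **Tile:** it touched the pocket floor at the expected height with about 8 N, I eased off, then let go. Both views afterwards showed it square in the pocket.
- **Squeeze:** the jaws read 26.2 mm over the arms (the mark is 26). That puts the tips about 16.4 mm apart, worked out from the jaw reading rather than measured at the tips.
- **Position:** the underside is about 41 mm above the tray top, and the tool is vertical and steady.

These checks were less certain or disagreed:

- **Alignment:** the two cameras differ by 3–6 mm in absolute position, so I judged the alignment within each view. It came to about 2 mm. I turned the tongs 0.8° to remove a yaw of about 1° and took no picture to view after that.
- **Level:** in the side view, up to about 1° of tongs pitch could not be told apart from that yaw.
- **Last tile check:** a picture comparison of the tile area since release gave a change of 17 grey levels. The gripper and its shadow now cover part of that area, so this neither confirms nor rules out movement. The last view of the tile, with the arm already at the tray, showed it in place.

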